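# Press the trimming tool back into its spring clips

### The arm

A 6-joint arm with a two-finger parallel gripper is mounted at the origin on the work surface; the furniture and walls round the work are solid. World frame = base frame: x ahead of the robot, y to its left, z up, the work surface at z = 0. Lengths are in m, angles in degrees, forces in N, time in s.
With the tool pointing down it reaches from about 0.3 to 0.75 m from the base axis. Payload 8.5 kg.
Tool frame: the origin (TCP) lies on the centre line of the jaws, within the pads' length; the fingertips stand 17 mm ahead of it and the grasp point (between the pads) lies 2 mm behind it; z points along the fingers, y is the direction in which the jaws open and shut (so a half turn about z gives the same grasp; the last joint's range is limited). The gripper opens to 85 mm and grips with 20 to 120 N. Pads are 22 mm wide; open, the fingers measure 114 mm over their backs; the gripper's body (76 mm by 85 mm) begins 54 mm behind the grasp point. The pads swing forward as they close: fully open they stand 13 mm farther back than shut.
Start: joints at [-84.528, 21.807, 74.336, -0, 83.858, -12.336], TCP at [0.168, -0.524, 0.248] pointing down, gripper open.
Joint ranges: [-178.18, 178.18], [-50.72, 133.34], [12.68, 142.11], [-81.47, 261.47], [9.98, 163.14], [-165.26, 165.26]. Speed limits (degrees/s): [136.94, 136.94, 180, 180, 180, 180].

### API

Orientations are given as a 3x3 rotation matrix whose columns are the frame's x, y, z axes.
In Python, from rig import env, imaging, close_job gives the robot as it stands.
- The arm moves only by the tool step_arm, never from a script. Its argument "steps" is one flat list of numbers, 7 for each row, row after row: the opening, from 0 (shut) to 1 (fully open), then the shift along the tool's x, y, z as a fraction of full scale, then the turn, a rotation vector about the tool's x, y, z as a fraction of full scale. A call has 1 to 10 rows; each row is the pose to reach, as a shift and turn from the pose commanded when the call began, along the tool's axes at that moment; what a row does not reach only later rows make up. Full scale, the value 1, is 0.3 m for a shift and 45 degrees for a turn. A row lasts 1/10 s, in which the tool goes at most 50 mm and 8.59 degrees, less where a joint would pass 70% of its speed; a pose out of reach is approached as far as the arm can. A call with a number of a shift or a turn outside -1 to 1 is refused whole. A call with a gripper value outside its range is refused whole. The fingers move at their own pace and stop on an object; "grip_force" is the grip in N (left out, the last holds). Time passes only in rows, so rows that repeat a pose let the fingers close. It gives the time, the measured TCP pose, the force and the opening at its end, in the units of the state.
- env.observe(): the state, without advancing time (a new reading comes with each control period).
- imaging.get_image(name): name is "scene" or "top"; returns (picture, depth): 400x640x3 uint8, blue, green, red; 400x640 float32, m along the optical axis (not along the pixel's ray), 0 where there is no reading.
- imaging.get_calibration(name): a dict with "camera_matrix" (3x3 intrinsics, pixels), "k1" (the pictures are not rectified: a ray, as slopes to the right and down, at radius r is drawn at 1 + k1 r^2 times it, then the intrinsics apply), "world_from_camera" (4x4, takes a point from camera to world coordinates). Camera axes: x right, y down, z forward; pixel columns grow to the right and rows downward; lengths in m; the calibration is good to about 2 mm. A picture is of the moment at which its call begins. get_calibration takes no time and is no camera call.
- close_job(): hands the job in, once; it reports no verdict.
Trained networks look in the newest picture that a camera, given by its name, has taken for a name from the list of things; names that differ only in an ending like _2 or _b are one class to them, and where a whole thing is asked for, a point or a joint stands for the part that bears it (a point fixed in the world has none). Each returns a list of dicts, best first, with "score" (0 to 1); they miss things now and then, are a little off and sometimes report something else, mostly with a low value. They report only what shows in the picture. A call takes as long as a camera call. They do not tell look-alikes from the thing itself.
- imaging.spot_in(camera, target): "pixel" ([column, row] in pixels, amid what is visible of it).
- imaging.regions_of(camera, target): "mask" (400x640 bool, what is visible of it) and "pixel" ([column, row] in pixels, amid what is visible of it).
- imaging.pinpoint(camera, target): "pixel" ([column, row] in pixels: a listed point, or the origin of a listed thing).
The state is a dict: "time_s": time; "q": joint angles; "qvel": joint speeds; "joint_efforts": joint torques, N m; "position": TCP position; "tool_rot": TCP orientation; "ft_force": force on the tool from outside, world axes, zero at the start; "wrist_torque": the same for the moment, N m; "grip_width": finger opening in m.
Only numpy, scipy, OpenCV 4.12 (cv2) and the standard library are available. Lean on these libraries where they do the work, as an engineer would, in place of code of your own. Each camera call takes 0.05 s, during which the arm holds its last target.

### The job

Put the thick-handled trimming tool away: pick it up and press its round handle down between the spring fingers of both clips on the clip stand until they snap around it and the handle is home on its seats, roughly centred between the clips, then let go. Feel your way: the clip beam can be clamped at any height, so press gently and stop when it bottoms, never leaning on it with more than 25 N (about 2.5 kg). Leave the other things on the bench where they are.

Things in the scene. Friction and masses are not known exactly. Their poses are not given: they have to be found in the camera images.
- trim_tool: Clay trimming tool: round plain pale-wood handle 24 mm in diameter and 150 mm long, short brass ferrule, flat steel loop 40 mm wide at the end; 220 mm long in all, about 0.12 kg. Lies flat on the bench at the start. Origin on the handle's axis, half-way along the handle; x axis along the handle towards the loop. Handle from x = -75 to +75 mm, ferrule to 91, loop to 145 mm. May go into the clips either way round.
- stand: Clip stand fixed to the bench. Dark steel foot 150 x 90 x 14 mm; origin at the centre of its underside, x along it, z up. Above it an aluminium beam 126 x 30 x 12 mm, along x, is clamped on two posts at a height that differs each time and is NOT reported. Two spring clips stand on the beam over x = -45 and +45 mm, y = 0. Between them 76 mm is free for the gripper down to the beam.
- near_clip_foot (a point): Point on top of the stand's foot, 14 mm above the bench, straight below the clip at x = -45 mm. That clip: 14 mm wide in x; two upright spring-steel fingers, at +y and -y, with smooth round inturned lips and flared mouths, 42 mm over the flares; a hard smooth black seat between. Home, the handle's axis is level, at y = 0, 28 mm above the beam's top, 88 to 133 mm above the bench.
- far_clip_foot (a point): The same point below the equal clip at x = +45 mm. Laid on the free lips, the handle's axis is about 17 mm higher than when home. Pressing it into both clips at once takes some 5 to 16 N in all, most about half-way down; past that it snaps in, and the force then rises sharply as it meets the seats.
- clip_near_left (a joint): Spring finger of the clip at x = -45 mm, on the +y side of the stand: outward bend in rad, 0 when free, about 0.1 at most while the handle passes the lips, about 0.05 (0.03 to 0.08) when the handle is home.
- clip_near_right (a joint): Spring finger of the clip at x = -45 mm, on the -y side of the stand: outward bend in rad, 0 when free, about 0.1 at most while the handle passes the lips, about 0.05 (0.03 to 0.08) when the handle is home.
- clip_far_left (a joint): Spring finger of the clip at x = +45 mm, on the +y side of the stand: outward bend in rad, 0 when free, about 0.1 at most while the handle passes the lips, about 0.05 (0.03 to 0.08) when the handle is home.
- clip_far_right (a joint): Spring finger of the clip at x = +45 mm, on the -y side of the stand: outward bend in rad, 0 when free, about 0.1 at most while the handle passes the lips, about 0.05 (0.03 to 0.08) when the handle is home.
- tin_mid (a point): Small round white lidded tin, 70 mm across, 28 mm high; the point is its centre. Bystander: leave alone.
- thin_tool_mid (a point): Thinner loop tool (24 x 182 x 17 mm), not the one to put away; the point is its centre. Bystander: leave alone.
- cup_mid (a point): Grey-brown clay cup, 77 mm across, 83 mm high; the point is its centre. Bystander: leave alone.
Mind the look-alikes: they are no part of the job. There is more than one size of the trim_tool; the one meant has the size given above.

How it is judged:
By the outcome, as a careful person would: the job done as asked, in the order asked, and still so for the second after the job is handed in, with the robot touching nothing.
It also fails if it takes over 51 s, if anything falls off the work surface, if the arm or the gripper's body presses on something with over 40 N, if the wrist force passes 120 N, or if a joint passes its speed limit or range.

## Working session

There is one attempt and no reset: what is moved stays moved. The work goes in short steps, Python scripts to look and compute and a tool call to move; the robot and the scene stay as the last step left them, time stands still between calls to the robot, and variables do not carry over. Pictures are saved under pics/ and viewed, and the job is handed in when it is done.

Besides the shell and the picture viewer there is one more tool, called after ">>>" by a JSON object that holds its "name" and its "arguments", one argument or row to a line. step_arm: Moves the arm, as the interface text tells. Shift numbers are shares of 0.3 m and turn numbers shares of 45 degrees, none past 1 either way. Its arguments: {"type":"object","properties":{"steps":{"type":"array","items":{"type":"number"}},"grip_force":{"type":"number"}},"required":["steps"]}

```bash
mkdir -p pics; ls; cat > h.py <<'E'
import numpy as np, cv2
from rig import env, imaging, close_job
def ray(name,px):
    c=imaging.get_calibration(name);K=np.array(c["camera_matrix"]);k=c["k1"]
    d=np.array([(px[0]-K[0,2])/K[0,0],(px[1]-K[1,2])/K[1,1]])
    u=d.copy()
    for _ in range(20): u=d/(1+k*(u@u))
    return u,np.array(c["world_from_camera"])
def at_z(name,px,z):
    u,T=ray(name,px);r=T[:3,:3]@np.array([u[0],u[1],1]);o=T[:3,3]
    return o+r*(z-o[2])/r[2]
def at_d(name,px,depth):
    u,T=ray(name,px);d=depth[int(round(px[1])),int(round(px[0]))]
    return (T@np.array([u[0]*d,u[1]*d,d,1]))[:3]
def cloud(name,depth,ys,xs):
    c=imaging.get_calibration(name);K=np.array(c["camera_matrix"]);k=c["k1"]
    d=np.stack([(xs-K[0,2])/K[0,0],(ys-K[1,2])/K[1,1]],1);u=d.copy()
    for _ in range(20): u=d/(1+k*(u**2).sum(1,keepdims=True))
    z=depth[ys,xs];T=np.array(c["world_from_camera"])
    P=np.c_[u*z[:,None],z]@T[:3,:3].T+T[:3,3]
    return P[z>0]
E
python3 - <<'E'
from h import *
for n in("scene","top"):
    im,d=imaging.get_image(n);cv2.imwrite(f"pics/{n}0.png",im);np.save(f"{n}0.npy",d)
    for t in("trim_tool","near_clip_foot","far_clip_foot","stand","thin_tool_mid","tin_mid"):
        for r in imaging.pinpoint(n,t)[:3]:
            print(n,t,r["score"],r["pixel"],at_d(n,r["pixel"],d).round(3))
s=env.observe();print(s["time_s"],s["position"],s["tool_rot"],s["ft_force"])
E
```

```text
pics
scene trim_tool 0.83 [358.8, 313.3] [0.27  0.184 0.03 ]
scene trim_tool 0.78 [342.2, 190.2] [ 0.47  -0.205  0.019]
scene near_clip_foot 0.76 [287.9, 265.2] [0.5   0.14  0.053]
scene far_clip_foot 0.59 [263.8, 253.4] [0.599 0.114 0.011]
scene stand 0.9 [273.0, 256.9] [0.566 0.116 0.015]
scene thin_tool_mid 0.53 [344.0, 146.7] [ 0.544 -0.413  0.013]
scene tin_mid 0.9 [340.1, 244.1] [0.395 0.002 0.027]
scene tin_mid 0.25 [343.1, 188.7] [ 0.467 -0.206  0.026]
top trim_tool 0.8 [203.5, 310.0] [0.264 0.181 0.034]
top trim_tool 0.65 [352.1, 226.1] [ 0.478 -0.201  0.017]
top near_clip_foot 0.75 [230.2, 214.4] [0.503 0.113 0.073]
top far_clip_foot 0.74 [241.1, 182.2] [0.6   0.101 0.015]
top far_clip_foot 0.21 [231.3, 196.5] [0.548 0.111 0.077]
top stand 0.79 [233.9, 199.1] [0.553 0.12  0.013]
top thin_tool_mid 0.83 [428.8, 197.9] [ 0.564 -0.427 -0.034]
top tin_mid 0.62 [278.1, 257.2] [ 0.396 -0.005  0.026]
0.7 [ 0.16818802 -0.52361445  0.24829705] [[ 9.52090313e-01  3.05816997e-01 -1.28442486e-05]
 [ 3.05816997e-01 -9.52090309e-01  9.07300971e-05]
 [ 1.55179212e-05 -9.03112361e-05 -9.99999996e-01]] [0.35031393 0.32038966 0.53630609]
```

View pics/scene0.png

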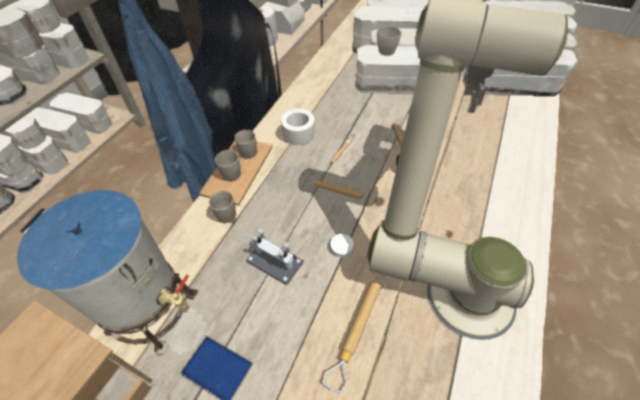

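View pics/top0.png

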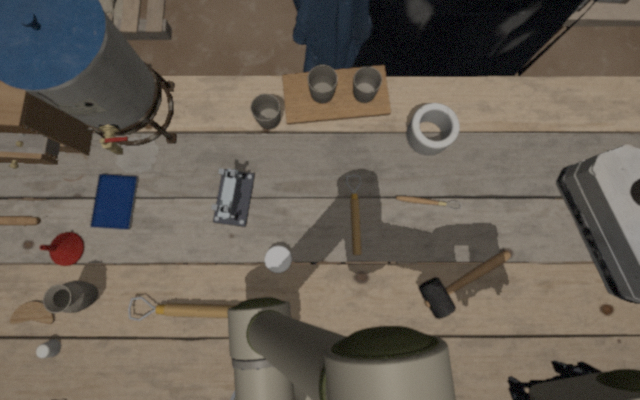

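```bash
python3 - <<'E'
from h import *
im=cv2.imread("pics/top0.png");sc=cv2.imread("pics/scene0.png")
a=cv2.resize(im[165:265,300:400],(400,400),interpolation=3);b=cv2.resize(im[150:250,190:290],(400,400),interpolation=3)
c=cv2.resize(sc[155:225,290:390],(400,280),interpolation=3);d=cv2.resize(sc[220:290,235:335],(400,280),interpolation=3)
cv2.imwrite("pics/c1.png",np.vstack([np.hstack([a,b])]))
cv2.imwrite("pics/c2.png",np.vstack([np.hstack([c,d])]))
for n in("scene","top"):
    D=np.load(n+"0.npy")
    for r in imaging.regions_of(n,"trim_tool")[:4]:
        ys,xs=np.nonzero(r["mask"]);P=cloud(n,D,ys,xs);P=P[(P[:,2]<.06)&(P[:,2]>-.02)]
        m=np.median(P[:,:2],0);u,s,v=np.linalg.svd(P[:,:2]-P[:,:2].mean(0),full_matrices=False)
        t=(P[:,:2]-m)@v[0];w=(P[:,:2]-m)@v[1]
        print(n,r["score"],r["pixel"],len(P),m.round(3),"dir",v[0].round(3),"len",np.ptp(t).round(3),"wid",np.ptp(w).round(3),"z",np.percentile(P[:,2],[5,50,95]).round(3))
for n,L in(("top",[(130,308),(235,313),(352,180),(357,254)]),("scene",[(375,286),(335,388),(315,183),(362,194)])):
    for p in L: print(n,p,at_z(n,p,.012).round(3))
E
```

```text
scene 0.68 [341.1, 189.1] 270 [ 0.474 -0.203] dir [-1.    -0.027] len 0.169 wid 0.03 z [0.011 0.021 0.025]
scene 0.58 [357.9, 326.1] 1224 [0.26  0.217] dir [0.01 1.  ] len 0.32 wid 0.046 z [0.015 0.029 0.034]
top 0.78 [353.7, 218.8] 655 [ 0.495 -0.209] dir [-1.    -0.013] len 0.219 wid 0.046 z [-0.001  0.02   0.025]
top 0.75 [186.3, 308.9] 980 [0.264 0.216] dir [-0.018 -1.   ] len 0.27 wid 0.053 z [0.018 0.029 0.034]
top (130, 308) [0.266 0.379 0.012]
top (235, 313) [0.253 0.106 0.012]
top (352, 180) [ 0.606 -0.203  0.012]
top (357, 254) [ 0.404 -0.213  0.012]
scene (375, 286) [0.256 0.083 0.012]
scene (335, 388) [0.26  0.374 0.012]
scene (315, 183) [ 0.571 -0.204  0.012]
scene (362, 194) [ 0.403 -0.221  0.012]
```

View pics/c1.png

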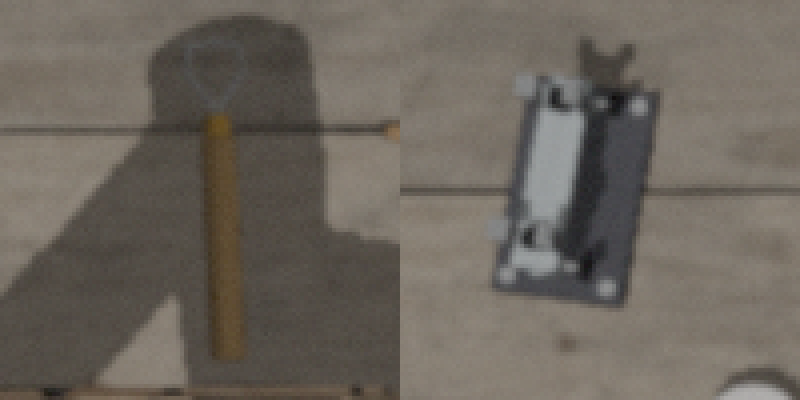

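View pics/c2.png

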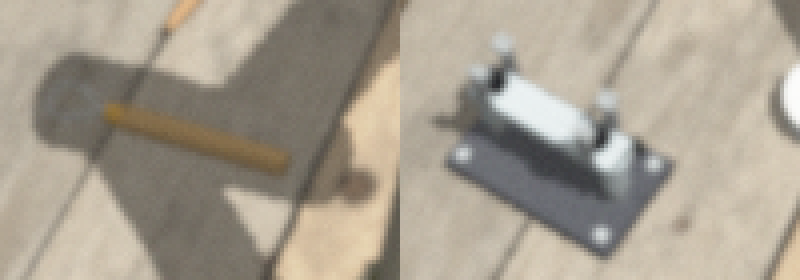

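```bash
python3 - <<'E'
from h import *
D=np.load("top0.npy");S=np.load("scene0.npy")
# tool
for n,d in(("top",D),("scene",S)):
    ys,xs=np.mgrid[0:400,0:640];ok=d>0
    P=cloud(n,d,ys[ok],xs[ok])
    P=P[(abs(P[:,0]-.48)<.11)&(abs(P[:,1]+.205)<.04)]
    print(n,"bench",np.median(P[P[:,2]<.006][:,2]) if (P[:,2]<.006).any() else None)
    H=P[(P[:,2]>.009)&(P[:,0]<.56)]
    for lo in np.arange(.39,.56,.02):
        q=H[(H[:,0]>=lo)&(H[:,0]<lo+.02)]
        if len(q)>3: print(round(lo+.01,3),len(q),"ymid",((q[:,1].min()+q[:,1].max())/2).round(4),"mean",q[:,1].mean().round(4),"w",np.ptp(q[:,1]).round(4),"zmax",np.percentile(q[:,2],90).round(4))
    print("x range",H[:,0].min().round(4),H[:,0].max().round(4))
# stand corners
c=lambda p:(p[0]/4+190-.375,p[1]/4+150-.375)
for p in[(659-400,95),(625-400,305),(493-400,288)]: print("corner",at_z("top",c(p),.014).round(4))
for n,d in(("top",D),("scene",S)):
    ys,xs=np.mgrid[0:400,0:640];ok=d>0
    P=cloud(n,d,ys[ok],xs[ok]);P=P[(abs(P[:,0]-.55)<.12)&(abs(P[:,1]-.115)<.09)]
    print(n,np.histogram(P[:,2],bins=np.arange(-.01,.16,.008)))
    np.save(n+"P.npy",P)
    for t in("near_clip_foot","far_clip_foot"):
        for r in imaging.pinpoint(n,t)[:2]: print(n,t,r["score"],at_z(n,r["pixel"],.014).round(4))
E
```

```text
top bench -0.001624940521865459
0.4 30 ymid -0.2129 mean -0.2118 w 0.0218 zmax 0.0239
0.42 61 ymid -0.213 mean -0.2125 w 0.0222 zmax 0.0249
0.44 71 ymid -0.2108 mean -0.2103 w 0.0213 zmax 0.0241
0.46 64 ymid -0.2111 mean -0.2105 w 0.0219 zmax 0.0251
0.48 68 ymid -0.2105 mean -0.2101 w 0.0243 zmax 0.0241
0.5 64 ymid -0.2091 mean -0.2085 w 0.022 zmax 0.024
0.52 68 ymid -0.2095 mean -0.2091 w 0.0222 zmax 0.0238
0.54 61 ymid -0.2098 mean -0.2082 w 0.0227 zmax 0.024
0.56 23 ymid -0.2074 mean -0.207 w 0.0164 zmax 0.0214
x range 0.4017 0.5597
scene bench -0.0006849450466123175
0.4 17 ymid -0.2103 mean -0.2084 w 0.0232 zmax 0.025
0.42 39 ymid -0.2086 mean -0.207 w 0.0202 zmax 0.0254
0.44 38 ymid -0.2099 mean -0.2059 w 0.021 zmax 0.0251
0.46 35 ymid -0.2088 mean -0.2055 w 0.0234 zmax 0.0251
0.48 39 ymid -0.2072 mean -0.205 w 0.0207 zmax 0.0253
0.5 37 ymid -0.2093 mean -0.2048 w 0.0242 zmax 0.0241
0.52 36 ymid -0.2074 mean -0.2042 w 0.0232 zmax 0.0238
0.54 36 ymid -0.2061 mean -0.203 w 0.0224 zmax 0.025
0.56 14 ymid -0.2054 mean -0.2047 w 0.0148 zmax 0.0242
x range 0.4027 0.5597
corner [0.6247
[... 305 characters left out ...]
54,  0.062,  0.07 ,  0.078,  0.086,  0.094,  0.102,  0.11 ,
        0.118,  0.126,  0.134,  0.142,  0.15 ,  0.158]))
top near_clip_foot 0.75 [0.5108 0.1279 0.014 ]
top far_clip_foot 0.74 [0.5998 0.1015 0.014 ]
top far_clip_foot 0.21 [0.56   0.1268 0.014 ]
scene (array([ 573, 2048,  465,  441,    5,   11,   20,   28,   10,   18,  140,
        205,   44,   44,   20,   54,   36,    0,    0,    0,    0]), array([-0.01 , -0.002,  0.006,  0.014,  0.022,  0.03 ,  0.038,  0.046,
        0.054,  0.062,  0.07 ,  0.078,  0.086,  0.094,  0.102,  0.11 ,
        0.118,  0.126,  0.134,  0.142,  0.15 ,  0.158]))
scene near_clip_foot 0.76 [0.5127 0.1224 0.014 ]
scene far_clip_foot 0.59 [0.5977 0.1154 0.014 ]
```

```bash
python3 - <<'E'
from h import *
for n in("top","scene"):
    P=np.load(n+"P.npy")
    for nm,lo,hi in(("foot",.009,.02),("beam",.068,.088),("clipTop",.106,.126)):
        q=P[(P[:,2]>lo)&(P[:,2]<hi)]
        r=cv2.minAreaRect((q[:,:2]*1000).astype(np.float32))
        print(n,nm,len(q),r,"z",np.percentile(q[:,2],[5,50,95]).round(4))
        if nm=="beam":
            a=np.radians(-7.4);R=np.array([[np.cos(a),-np.sin(a)],[np.sin(a),np.cos(a)]])
            l=(q[:,:2]-[.558,.1198])@R
            print("local pct x",np.percentile(l[:,0],[1,50,99]).round(4),"y",np.percentile(l[:,1],[1,50,99]).round(4))
            for x0 in np.arange(-.06,.06,.02):
                g=(l[:,0]>x0)&(l[:,0]<x0+.02);k=l[g]
                if len(k)>5:print(round(x0+.01,2),len(k),"y",np.percentile(k[:,1],[3,97]).round(4),"z",np.median(q[g][:,2]).round(4))
        if nm=="clipTop":
            l=(q[:,:2]-[.558,.1198])@R
            for sx in(-1,1):
                for sy in(-1,1):
                    g=(l[:,0]*sx>0)&(l[:,1]*sy>0)
                    if g.sum():print("finger",sx,sy,g.sum(),l[g].mean(0).round(4),l[g].min(0).round(4),l[g].max(0).round(4),q[g][:,2].max().round(4))
E
```

```text
top foot 1049 ((557.7374267578125, 121.38858032226562), (90.80171966552734, 149.72946166992188), 81.87728881835938) z [0.0103 0.0133 0.0163]
top beam 511 ((557.9600219726562, 121.1168212890625), (31.779783248901367, 126.40778350830078), 82.06282806396484) z [0.0732 0.0779 0.0817]
local pct x [-0.0625 -0.0019  0.0611] y [-0.0142  0.0008  0.0166]
-0.05 68 y [-0.0134  0.0169] z 0.0783
-0.03 82 y [-0.0133  0.0157] z 0.0776
-0.01 95 y [-0.0133  0.0152] z 0.0779
0.01 99 y [-0.0135  0.0146] z 0.0778
0.03 97 y [-0.0142  0.0147] z 0.078
0.05 42 y [-0.0149  0.0156] z 0.0784
top clipTop 122 ((558.1070556640625, 121.53050231933594), (40.04756546020508, 104.18582916259766), 81.4914779663086) z [0.1139 0.1171 0.1213]
finger -1 -1 28 [-0.0453 -0.0124] [-0.0522 -0.0175] [-0.0385 -0.0066] 0.1209
finger -1 1 35 [-0.0451  0.0165] [-0.052   0.0105] [-0.038   0.0225] 0.1211
finger 1 -1 26 [ 0.045  -0.0134] [ 0.0384 -0.0192] [ 0.0517 -0.0074] 0.1227
finger 1 1 33 [0.0449 0.0148] [0.0381 0.009 ] [0.0516 0.0208] 0.1223
scene foot 868 ((558.9666137695312, 122.96665954589844), (91.64057922363281, 150.44380187
[... 223 characters left out ...]
0.0596] y [-0.0128  0.0055  0.0183]
-0.05 63 y [-0.0114  0.0183] z 0.0791
-0.03 32 y [-0.0113  0.0181] z 0.0775
-0.01 70 y [-0.0114  0.0175] z 0.0787
0.01 69 y [-0.011   0.0176] z 0.0786
0.03 72 y [-0.012   0.0167] z 0.0784
0.05 38 y [-0.0133  0.0171] z 0.0795
scene clipTop 97 ((558.9016723632812, 122.32656860351562), (39.665626525878906, 104.74726104736328), 82.3635025024414) z [0.1081 0.1171 0.1212]
finger -1 -1 27 [-0.0448 -0.0109] [-0.0517 -0.017 ] [-0.0374 -0.0051] 0.1212
finger -1 1 24 [-0.0441  0.0174] [-0.0518  0.0121] [-0.0364  0.0226] 0.1212
finger 1 -1 23 [ 0.0455 -0.0119] [ 0.0391 -0.0174] [ 0.0525 -0.0057] 0.1215
finger 1 1 23 [0.0453 0.0163] [0.038 0.01 ] [0.053  0.0208] 0.1219
```

```bash
cat >> h.py <<'E'
from scipy.spatial.transform import Rotation as Ro
def rel(pos,yaw):
    s=env.observe();R=np.array(s["tool_rot"]);p=np.array(s["position"])
    a=np.radians(yaw);T=np.array([[np.cos(a),np.sin(a),0],[np.sin(a),-np.cos(a),0],[0,0,-1.]])
    t=R.T@(np.array(pos)-p);w=Ro.from_matrix(R.T@T).as_rotvec(degrees=True)
    print("shift frac",(t/.3).round(4),"turn frac",(w/45).round(4),"dist",np.linalg.norm(t).round(4))
def st():
    s=env.observe();R=np.array(s["tool_rot"])
    print(s["time_s"],np.array(s["position"]).round(4),"yaw",np.degrees(np.arctan2(R[1,0],R[0,0])).round(2),"z",R[:,2].round(4),"F",np.array(s["ft_force"]).round(2),"w",s["grip_width"],"q",np.array(s["q"]).round(1))
E
python3 - <<'E'
from h import *
print(env.observe()["time_s"]); rel([.40,-.29,.20],1.7);rel([.4775,-.2093,.10],1.7)
E
```

```text
1.0
shift frac [ 0.9738 -0.5051  0.161 ] turn frac [-0.     0.     0.358] dist 0.3326
shift frac [ 1.3021 -0.6822  0.4944] turn frac [-0.     0.     0.358] dist 0.4653
```

Candidates are top (355,218), (190,309) and (428,198). The first measures 219 mm long with its top at 24 mm, so it fits. The second is about 300 mm long and 34 mm thick, and the third is the thin tool. The enlarged crop shows (355,218) as a pale handle with its loop towards +x. The stand is at (234,197) in the top picture, at yaw −8°.

>>> {"name": "step_arm", "arguments": {
  "steps": [1,0.97,-0.505,0.16,0,0,0.358,1,0.97,-0.505,0.16,0,0,0.358,1,0.97,-0.505,0.16,0,0,0.358,1,0.97,-0.505,0.16,0,0,0.358,1,0.97,-0.505,0.16,0,0,0.358,1,0.97,-0.505,0.16,0,0,0.358,1,0.97,-0.505,0.16,0,0,0.358,1,0.97,-0.505,0.16,0,0,0.358,1,0.97,-0.505,0.16,0,0,0.358],
  "grip_force": 40
}}

```text
time_s: 1.9
position: [0.3991, -0.2902, 0.2004]
tool_rot: [[1.0, 0.031, -0.0], [0.031, -1.0, -0.0], [-0.0, 0.0, -1.0]]
ft_force: [-0.4, 0.1, -0.1]
grip_width: 0.0855
```

```bash
python3 - <<'E'
from h import *
st();rel([.4775,-.2093,.08],1.7)
E
```

```text
1.9 [ 0.3991 -0.2902  0.2004] yaw 1.78 z [-1.e-04 -3.e-04 -1.e+00] F [-0.39  0.09 -0.07] w 0.08547810932129252 q [-49.8  18.7  87.8  -0.   73.6  38.4]
shift frac [ 0.2696 -0.2616  0.4012] turn frac [0.0004 0.0002 0.0019] dist 0.1649
```

>>> {"name": "step_arm", "arguments": {
  "steps": [1,0.27,-0.262,0.15,0,0,0,1,0.27,-0.262,0.3,0,0,0,1,0.27,-0.262,0.4,0,0,0,1,0.27,-0.262,0.4,0,0,0,1,0.27,-0.262,0.4,0,0,0]
}}

```text
time_s: 2.4
position: [0.4767, -0.2092, 0.078]
tool_rot: [[1.0, 0.03, -0.004], [0.03, -1.0, 0.003], [-0.004, -0.003, -1.0]]
ft_force: [-0.3, 0.2, 0.8]
grip_width: 0.0852
```

```bash
python3 - <<'E'
from h import *
im,d=imaging.get_image("scene");cv2.imwrite("pics/s1.png",cv2.resize(im[100:280,240:480],(800,600),interpolation=3))
st();rel([.4775,-.2093,.020],1.7)
E
```

```text
2.45 [ 0.4771 -0.2102  0.0799] yaw 1.67 z [-1.5e-03  8.0e-04 -1.0e+00] F [-0.74 -0.96  0.54] w 0.08528621645265198 q [-36.8  29.9  92.6  -0.   57.6  51.5]
shift frac [ 0.0018 -0.0028  0.1998] turn frac [-0.0011  0.0019 -0.0007] dist 0.0599
```

View pics/s1.png

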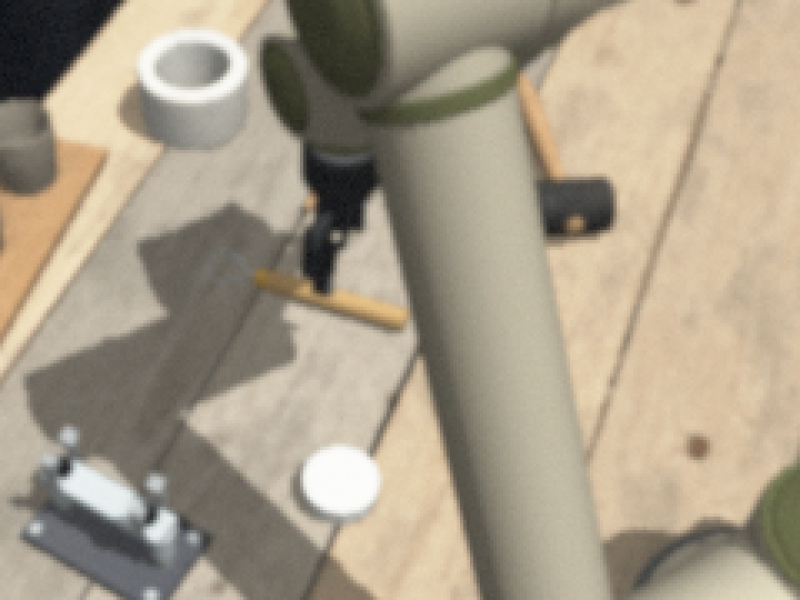

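The gripper is above the middle of the pale handle (crop 330,290). The stand, at crop (110,500), is clear. Descending now.

>>> {"name": "step_arm", "arguments": {
  "steps": [1,0,0,0.06,0,0,0,1,0,0,0.12,0,0,0,1,0,0,0.17,0,0,0,1,0,0,0.198,0,0,0,1,0,0,0.198,0,0,0,0.5,0,0,0.198,0,0,0,0.4,0,0,0.198,0,0,0,0.3,0,0,0.198,0,0,0]
}}

```text
time_s: 3.25
position: [0.4778, -0.2097, 0.0216]
tool_rot: [[1.0, 0.03, 0.001], [0.03, -1.0, -0.001], [0.001, 0.001, -1.0]]
ft_force: [0.3, 0.5, 0.5]
grip_width: 0.0437
```

>>> {"name": "step_arm", "arguments": {
  "steps": [0.15,0,0,0,0,0,0,0,0,0,0,0,0,0,0,0,0,0,0,0,0,0,0,0,0,0,0,0,0,0,0,0,0,0,0,0,0,0,0,0,0,0]
}}

```text
time_s: 3.85
position: [0.4777, -0.2095, 0.0214]
tool_rot: [[1.0, 0.03, 0.0], [0.03, -1.0, -0.0], [0.0, 0.0, -1.0]]
ft_force: [-0.7, 0.2, 5.8]
grip_width: 0.0227
```

```bash
python3 - <<'E'
from h import *
st()
E
```

```text
3.85 [ 0.4777 -0.2095  0.0214] yaw 1.71 z [ 5.e-04 -4.e-04 -1.e+00] F [-0.74  0.23  5.82] w 0.02271527670212845 q [-36.7  35.2  95.6  -0.   49.2  51.6]
```

>>> {"name": "step_arm", "arguments": {
  "steps": [0,0,0,-0.02,0,0,0,0,0,0,-0.06,0,0,0,0,0,0,-0.15,0,0,0,0,0,0,-0.28,0,0,0,0,0,0,-0.4,0,0,0,0,0,0,-0.5,0,0,0,0,0,0,-0.6,0,0,0,0,0,0,-0.6,0,0,0,0,0,0,-0.6,0,0,0]
}}

```text
time_s: 4.75
position: [0.4773, -0.2092, 0.2014]
tool_rot: [[1.0, 0.03, 0.001], [0.03, -1.0, -0.0], [0.001, 0.0, -1.0]]
ft_force: [-0.2, 0.1, -2.4]
grip_width: 0.0224
```

```bash
python3 - <<'E'
from h import *
im,d=imaging.get_image("scene");cv2.imwrite("pics/s2.png",cv2.resize(im[80:260,240:480],(800,600),interpolation=3));np.save("s2.npy",d)
im,d=imaging.get_image("top");cv2.imwrite("pics/t2.png",cv2.resize(im[130:310,240:480],(800,600),interpolation=3));np.save("t2.npy",d)
st()
E
```

```text
4.85 [ 0.477  -0.2091  0.2   ] yaw 1.69 z [-0.0018  0.0014 -1.    ] F [-0.87  0.05 -1.21] w 0.02254918791688142 q [-36.7  21.3  83.6   0.   75.2  51.6]
```

View pics/s2.png

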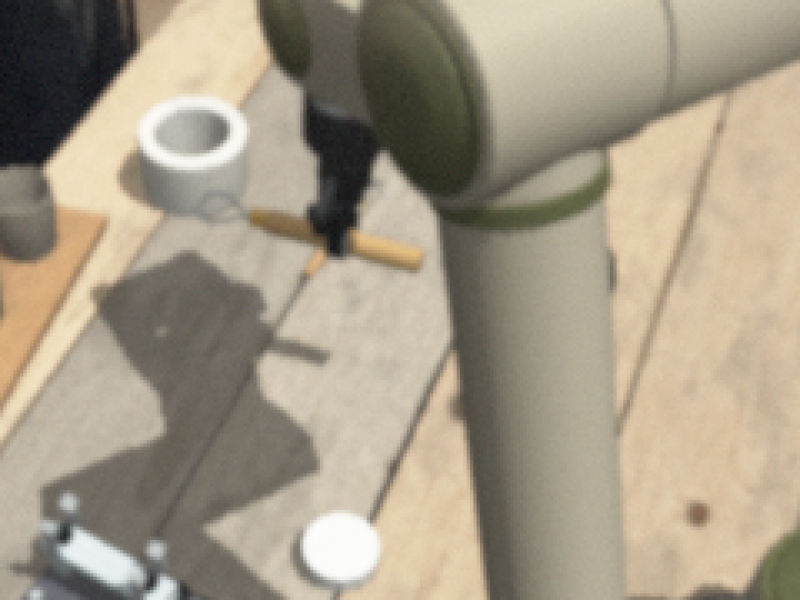

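View pics/t2.png

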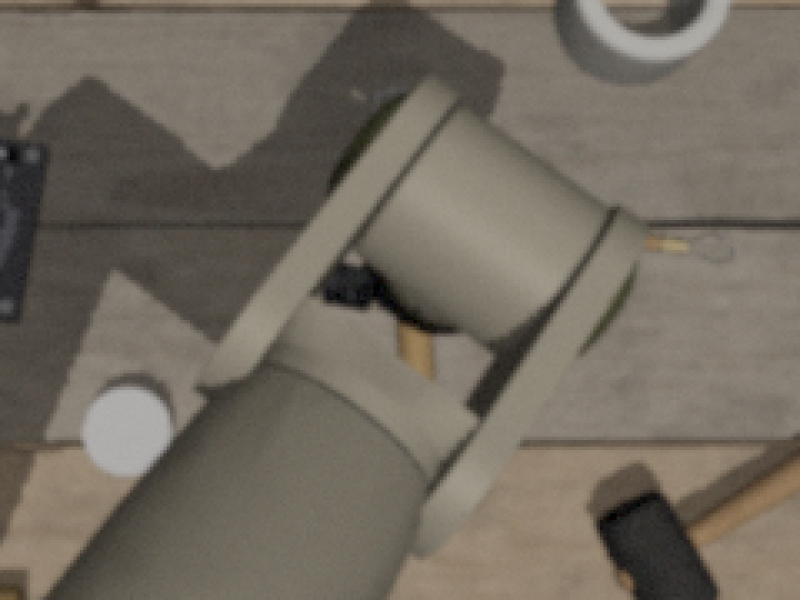

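```bash
python3 - <<'E'
from h import *
for n,f in(("scene","s2.npy"),("top","t2.npy")):
    d=np.load(f)
    ys,xs=np.mgrid[0:400,0:640];ok=d>0
    P=cloud(n,d,ys[ok],xs[ok]);P=P[(abs(P[:,0]-.48)<.16)&(abs(P[:,1]+.209)<.016)&(P[:,2]>.15)&(P[:,2]<.225)]
    print(n,len(P),P.min(0).round(3),P.max(0).round(3))
    for lo in np.arange(.38,.64,.015):
        q=P[(P[:,0]>=lo)&(P[:,0]<lo+.015)]
        if len(q)>3: print((lo+.0075).round(4),len(q),"y",q[:,1].min().round(4),q[:,1].max().round(4),"z",np.percentile(q[:,2],[2,50,95]).round(4))
rel([.5583-.0*0,.1217,.22],-8.1)
E
```

```text
scene 376 [ 0.402 -0.225  0.184] [ 0.62  -0.193  0.219]
0.4025 25 y -0.2197 -0.1993 z [0.1845 0.1975 0.2054]
0.4175 38 y -0.2201 -0.1979 z [0.1882 0.2004 0.2053]
0.4325 39 y -0.2164 -0.1978 z [0.1887 0.2003 0.2049]
0.4475 36 y -0.2201 -0.1962 z [0.1873 0.2008 0.2053]
0.4625 49 y -0.2246 -0.1939 z [0.1858 0.202  0.2124]
0.4775 13 y -0.2242 -0.1932 z [0.1855 0.2063 0.2184]
0.4925 8 y -0.2014 -0.1945 z [0.1896 0.1953 0.2027]
0.5075 24 y -0.2047 -0.1959 z [0.1872 0.1972 0.2036]
0.5225 39 y -0.2156 -0.1966 z [0.1862 0.2009 0.2046]
0.5375 34 y -0.2151 -0.194 z [0.1882 0.2003 0.2048]
0.5525 27 y -0.2127 -0.1942 z [0.1877 0.2004 0.2033]
0.5675 17 y -0.2105 -0.1971 z [0.1901 0.1964 0.2015]
0.5825 11 y -0.2146 -0.1936 z [0.1902 0.1929 0.1954]
0.5975 4 y -0.2244 -0.1931 z [0.191  0.1925 0.1939]
0.6125 11 y -0.2239 -0.1933 z [0.191  0.1934 0.1957]
top 149 [ 0.422 -0.223  0.188] [ 0.619 -0.194  0.205]
0.4175 4 y -0.2224 -0.2176 z [0.1966 0.1978 0.1996]
0.4325 55 y -0.2234 -0.2012 z [0.1936 0.2007 0.2035]
0.4475 70 y -0.2209 -0.1994 z [0.1913 0.2003 0.2031]
0.4625 9 y -0.2053 -0.1936 z [0.1877 0.1949 0.199 ]
0.6125 11 y -0.2097 -0.1936 z [0.1902 0.1917 0.1941]
shift frac [ 0.3033 -1.0941 -0.0657] turn frac [-0.0016  0.0024  0.2177] dist 0.3412
```

>>> {"name": "step_arm", "arguments": {
  "steps": [0,0.02,-0.08,-0.05,0,0,0.03,0,0.07,-0.25,-0.05,0,0,0.08,0,0.13,-0.4,-0.05,0,0,0.12,0,0.18,-0.55,-0.05,0,0,0.16,0,0.23,-0.7,-0.05,0,0,0.2,0,0.27,-0.83,-0.05,0,0,0.2177,0,0.29,-0.93,-0.05,0,0,0.2177,0,0.3,-0.97,-0.05,0,0,0.2177,0,0.3,-0.97,-0.05,0,0,0.2177]
}}

```text
time_s: 5.75
position: [0.5587, 0.0851, 0.2149]
tool_rot: [[0.99, -0.139, -0.002], [-0.139, -0.99, 0.0], [-0.002, 0.0, -1.0]]
ft_force: [0.1, 0.5, -1.2]
grip_width: 0.0222
```

```bash
python3 - <<'E'
from h import *
st();rel([.5583,.1218,.16],-8.1)
E
```

```text
5.75 [0.5587 0.0851 0.2149] yaw -7.98 z [-2.e-03  1.e-04 -1.e+00] F [ 0.06  0.46 -1.17] w 0.022219444110914605 q [-3.3 24.8 75.1 -0.  80.1 94.6]
shift frac [-0.0178 -0.1211  0.1829] turn frac [0.0003 0.0026 0.0027] dist 0.066
```

>>> {"name": "step_arm", "arguments": {
  "steps": [0,-0.018,-0.05,0,0,0.0,0.003,0,-0.018,-0.1,0,0,0.0,0.003,0,-0.018,-0.121,0.06,0,0.0,0.003,0,-0.018,-0.121,0.12,0,0.0,0.003,0,-0.018,-0.121,0.165,0,0.0,0.003,0,-0.018,-0.121,0.183,0,0.0,0.003,0,-0.018,-0.121,0.183,0,0.0,0.003,0,-0.018,-0.121,0.183,0,0.0,0.003]
}}

```text
time_s: 6.55
position: [0.5591, 0.1205, 0.1617]
tool_rot: [[0.99, -0.144, 0.001], [-0.144, -0.99, -0.0], [0.001, -0.0, -1.0]]
ft_force: [-0.7, 0.2, -1.0]
grip_width: 0.0225
```

```bash
python3 - <<'E'
from h import *
im,d=imaging.get_image("scene");cv2.imwrite("pics/s3.png",cv2.resize(im[180:300,200:360],(800,600),interpolation=3));np.save("s3.npy",d)
im,d=imaging.get_image("top");cv2.imwrite("pics/t3.png",cv2.resize(im[140:260,160:320],(800,600),interpolation=3));np.save("t3.npy",d)
st();rel([.5583,.1218,.16],-8.1)
a=np.radians(-8.1);R=np.array([[np.cos(a),-np.sin(a)],[np.sin(a),np.cos(a)]])
for n,f in(("scene","s3.npy"),("top","t3.npy")):
    d=np.load(f);ys,xs=np.mgrid[0:400,0:640];ok=d>0
    P=cloud(n,d,ys[ok],xs[ok]);l=(P[:,:2]-[.5583,.1218])@R
    g=(abs(l[:,0])<.16)&(abs(l[:,1])<.025)&(P[:,2]>.06)&(P[:,2]<.17);l=l[g];z=P[g][:,2]
    for lo in np.arange(-.09,.15,.015):
        for nm,a0,a1 in(("tool",.136,.17),("clip",.106,.126)):
            q=(l[:,0]>=lo)&(l[:,0]<lo+.015)&(z>a0)&(z<a1)
            if q.sum()>3: print(n,nm,(lo+.0075).round(4),q.sum(),"y",l[q][:,1].min().round(4),l[q][:,1].max().round(4),"z",z[q].min().round(4),np.percentile(z[q],95).round(4))
E
```

```text
6.65 [0.5591 0.1207 0.1618] yaw -8.24 z [ 0.0015  0.     -1.    ] F [ 0.09 -0.15 -1.17] w 0.02206091226405723 q [ 0.3 28.2 78.8  0.  72.9 98.6]
shift frac [-0.003  -0.0034  0.0061] turn frac [-0.0003 -0.0018 -0.0032] dist 0.0023
scene tool -0.0675 62 y -0.0112 0.0117 z 0.1454 0.1643
scene tool -0.0525 46 y -0.0115 0.0101 z 0.1506 0.1658
scene clip -0.0525 13 y 0.0099 0.0203 z 0.1063 0.1206
scene tool -0.0375 51 y -0.0135 0.01 z 0.1473 0.1647
scene clip -0.0375 13 y 0.0106 0.0199 z 0.1075 0.1213
scene tool -0.0225 45 y -0.0112 0.011 z 0.1487 0.1652
scene tool -0.0075 76 y -0.0246 0.0239 z 0.147 0.1691
scene tool 0.0075 18 y -0.0146 0.0221 z 0.1562 0.1661
scene tool 0.0375 4 y 0.0027 0.0072 z 0.1579 0.1649
scene clip 0.0375 13 y 0.0096 0.0199 z 0.1085 0.1216
scene tool 0.0525 5 y 0.0014 0.0069 z 0.1586 0.1642
scene clip 0.0525 10 y 0.0117 0.0192 z 0.1092 0.12
scene tool 0.0675 34 y -0.0087 0.0103 z 0.1476 0.1656
scene tool 0.0825 28 y -0.0089 0.0075 z 0.1493 0.1622
scene tool 0.0975 11 y -0.0088 0.0071 z 0.1508 0.1585
scene tool 0.1125 15 y -0.0203 0.0148 z 0.1493 0.1568
scene tool 0.1
[... 290 characters left out ...]
z 0.1492 0.1634
top clip -0.0375 14 y -0.0204 -0.0094 z 0.1144 0.1198
top tool -0.0225 36 y -0.0139 -0.0044 z 0.1504 0.1633
top tool -0.0075 27 y -0.0238 -0.0042 z 0.1446 0.1673
top tool 0.0375 33 y -0.0144 -0.0037 z 0.1525 0.1639
top clip 0.0375 13 y -0.0206 -0.0095 z 0.1075 0.1209
top tool 0.0525 36 y -0.0146 -0.0042 z 0.1525 0.1638
top clip 0.0525 13 y -0.0204 -0.0098 z 0.1138 0.1194
top tool 0.0675 36 y -0.0137 -0.0034 z 0.1499 0.1635
top tool 0.0825 37 y -0.0115 0.0013 z 0.1498 0.1613
top tool 0.0975 21 y -0.0111 0.0054 z 0.1509 0.1594
top tool 0.1125 20 y -0.0213 0.0153 z 0.1506 0.156
top tool 0.1275 15 y -0.0228 0.0192 z 0.1508 0.1551
top tool 0.1425 31 y -0.0207 0.0162 z 0.1492 0.155
```

View pics/s3.png

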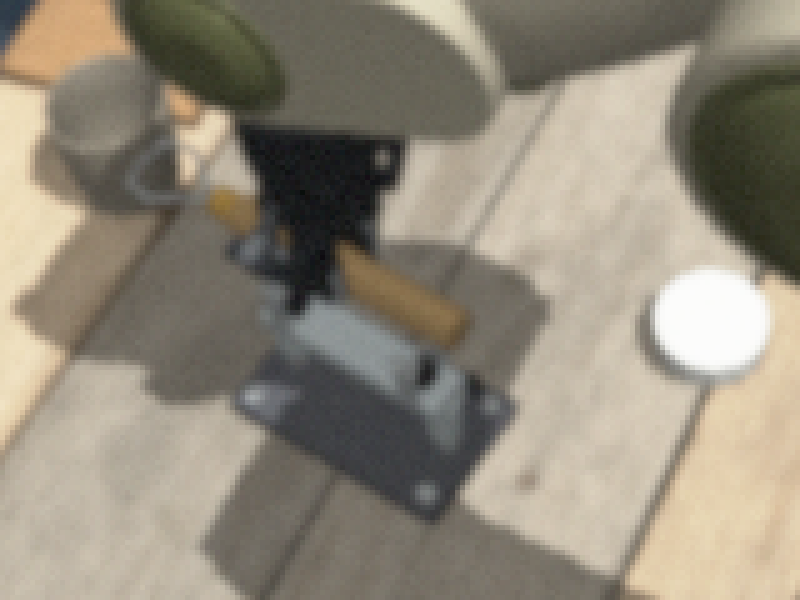

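View pics/t3.png

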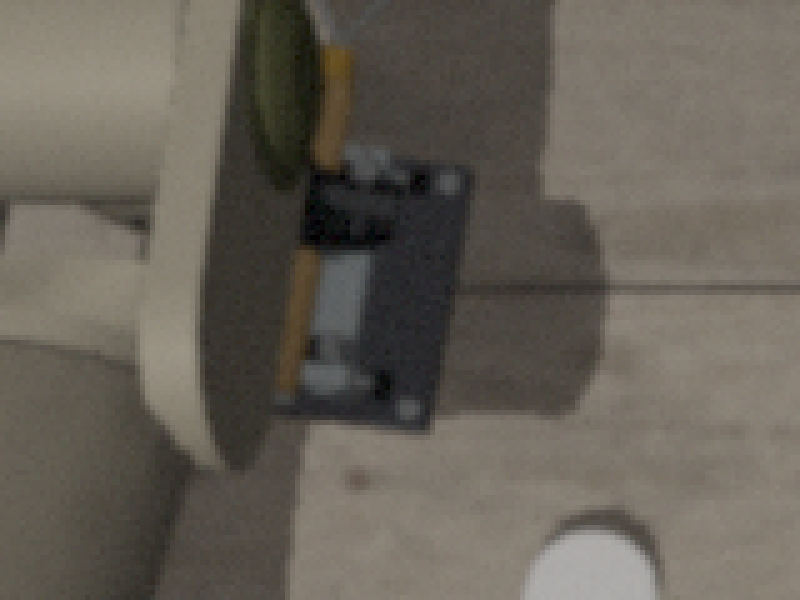

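Handle and clips line up within about 1–2 mm: handle in crop (340–470, 250–330), clips just below it. I'll shift +y about 1.5 mm and descend in stages, checking force at each.

>>> {"name": "step_arm", "arguments": {
  "steps": [0,-0.002,-0.005,0.015,0,0,-0.003,0,-0.002,-0.005,0.04,0,0,-0.003,0,-0.002,-0.005,0.06,0,0,-0.003,0,-0.002,-0.005,0.075,0,0,-0.003,0,-0.002,-0.005,0.075,0,0,-0.003,0,-0.002,-0.005,0.075,0,0,-0.003],
  "grip_force": 70
}}

```text
time_s: 7.25
position: [0.5583, 0.1224, 0.1385]
tool_rot: [[0.99, -0.141, -0.0], [-0.141, -0.99, 0.0], [-0.0, -0.0, -1.0]]
ft_force: [0.5, 0.3, -0.3]
grip_width: 0.0212
```

```bash
python3 - <<'E'
from h import *
st()
E
```

```text
7.25 [0.5583 0.1224 0.1385] yaw -8.1 z [-1.e-04  0.e+00 -1.e+00] F [ 0.52  0.31 -0.29] w 0.02116989491213097 q [ 0.5 29.7 80.5  0.  69.8 98.6]
```

>>> {"name": "step_arm", "arguments": {
  "steps": [0,0,0,0.006,0,0,0,0,0,0,0.013,0,0,0,0,0,0,0.013,0,0,0]
}}

```text
time_s: 7.55
position: [0.5582, 0.1224, 0.1344]
tool_rot: [[0.99, -0.141, -0.0], [-0.141, -0.99, -0.0], [-0.0, 0.0, -1.0]]
ft_force: [0.8, -0.3, -1.7]
grip_width: 0.0212
```

>>> {"name": "step_arm", "arguments": {
  "steps": [0,0,0,0.005,0,0,0,0,0,0,0.01,0,0,0,0,0,0,0.01,0,0,0]
}}

```text
time_s: 7.85
position: [0.5587, 0.1225, 0.1322]
tool_rot: [[0.99, -0.141, 0.002], [-0.141, -0.99, 0.0], [0.002, -0.0, -1.0]]
ft_force: [0.4, 0.4, 4.1]
grip_width: 0.0212
```

>>> {"name": "step_arm", "arguments": {
  "steps": [0,0,0,0.005,0,0,0,0,0,0,0.01,0,0,0,0,0,0,0.01,0,0,0]
}}

```text
time_s: 8.15
position: [0.5593, 0.1224, 0.1301]
tool_rot: [[0.99, -0.141, 0.004], [-0.141, -0.99, 0.0], [0.004, -0.001, -1.0]]
ft_force: [1.1, 0.3, 9.9]
grip_width: 0.0215
```

>>> {"name": "step_arm", "arguments": {
  "steps": [0,0,0,0.003,0,0,0,0,0,0,0.006,0,0,0,0,0,0,0.006,0,0,0]
}}

```text
time_s: 8.45
position: [0.5595, 0.1224, 0.1287]
tool_rot: [[0.99, -0.141, 0.005], [-0.141, -0.99, 0.0], [0.005, -0.001, -1.0]]
ft_force: [-0.1, 0.0, 11.9]
grip_width: 0.0213
```

>>> {"name": "step_arm", "arguments": {
  "steps": [0,0,0,0.003,0,0,0,0,0,0,0.006,0,0,0,0,0,0,0.006,0,0,0]
}}

```text
time_s: 8.75
position: [0.5596, 0.1224, 0.1268]
tool_rot: [[0.99, -0.141, 0.005], [-0.141, -0.99, 0.0], [0.005, -0.001, -1.0]]
ft_force: [0.5, 1.2, 11.2]
grip_width: 0.0212
```

>>> {"name": "step_arm", "arguments": {
  "steps": [0,0,0,0.003,0,0,0,0,0,0,0.006,0,0,0,0,0,0,0.006,0,0,0]
}}

```text
time_s: 9.05
position: [0.5595, 0.1224, 0.1247]
tool_rot: [[0.99, -0.141, 0.004], [-0.141, -0.99, 0.0], [0.004, -0.001, -1.0]]
ft_force: [1.4, 0.6, 8.4]
grip_width: 0.0213
```

>>> {"name": "step_arm", "arguments": {
  "steps": [0,0,0,0.003,0,0,0,0,0,0,0.006,0,0,0,0,0,0,0.006,0,0,0]
}}

```text
time_s: 9.35
position: [0.5592, 0.1224, 0.1223]
tool_rot: [[0.99, -0.141, 0.003], [-0.141, -0.99, 0.0], [0.003, -0.001, -1.0]]
ft_force: [1.5, 0.0, 4.7]
grip_width: 0.0212
```

>>> {"name": "step_arm", "arguments": {
  "steps": [0,0,0,0.003,0,0,0,0,0,0,0.006,0,0,0,0,0,0,0.006,0,0,0]
}}

```text
time_s: 9.65
position: [0.5583, 0.1224, 0.1192]
tool_rot: [[0.99, -0.141, -0.0], [-0.141, -0.99, 0.0], [-0.0, -0.0, -1.0]]
ft_force: [2.9, 1.1, -0.6]
grip_width: 0.0212
```

>>> {"name": "step_arm", "arguments": {
  "steps": [0,0,0,0.003,0,0,0,0,0,0,0.004,0,0,0]
}}

```text
time_s: 9.85
position: [0.5579, 0.1224, 0.1178]
tool_rot: [[0.99, -0.141, -0.002], [-0.141, -0.99, 0.0], [-0.002, 0.0, -1.0]]
ft_force: [1.6, 2.0, -2.1]
grip_width: 0.0213
```

>>> {"name": "step_arm", "arguments": {
  "steps": [0,0,0,0.002,0,0,0,0,0,0,0.003,0,0,0]
}}

```text
time_s: 10.05
position: [0.5578, 0.1224, 0.1171]
tool_rot: [[0.99, -0.141, -0.002], [-0.141, -0.99, 0.0], [-0.002, 0.0, -1.0]]
ft_force: [-0.5, 1.8, -2.7]
grip_width: 0.0215
```

>>> {"name": "step_arm", "arguments": {
  "steps": [0,0,0,0.002,0,0,0,0,0,0,0.003,0,0,0]
}}

```text
time_s: 10.25
position: [0.5579, 0.1225, 0.1167]
tool_rot: [[0.99, -0.141, -0.001], [-0.141, -0.99, 0.0], [-0.001, 0.0, -1.0]]
ft_force: [-2.6, 1.0, 1.8]
grip_width: 0.0211
```

>>> {"name": "step_arm", "arguments": {
  "steps": [0,0,0,0.001,0,0,0,0,0,0,0.002,0,0,0,0,0,0,0.002,0,0,0]
}}

```text
time_s: 10.55
position: [0.5579, 0.1225, 0.1166]
tool_rot: [[0.99, -0.141, -0.0], [-0.141, -0.99, 0.0], [-0.0, 0.0, -1.0]]
ft_force: [-5.1, 1.9, 6.4]
grip_width: 0.0212
```

>>> {"name": "step_arm", "arguments": {
  "steps": [0,0,0,0.001,0,0,0,0,0,0,0.002,0,0,0,0,0,0,0.002,0,0,0]
}}

```text
time_s: 10.85
position: [0.558, 0.1225, 0.1166]
tool_rot: [[0.99, -0.141, 0.0], [-0.141, -0.99, -0.0], [0.0, -0.0, -1.0]]
ft_force: [-5.9, 0.8, 10.8]
grip_width: 0.0213
```

It has bottomed: force rises with no further travel and the height agrees with home. I'll ease off and release.

>>> {"name": "step_arm", "arguments": {
  "steps": [0,0,0,-0.003,0,0,0,0.3,0,0,-0.003,0,0,0,0.45,0,0,-0.003,0,0,0,0.6,0,0,-0.003,0,0,0,0.6,0,0,-0.003,0,0,0,0.6,0,0,-0.003,0,0,0]
}}

```text
time_s: 11.45
position: [0.5584, 0.1223, 0.1163]
tool_rot: [[0.99, -0.141, 0.0], [-0.141, -0.99, -0.0], [0.0, 0.0, -1.0]]
ft_force: [-0.4, -0.1, 0.1]
grip_width: 0.0511
```

```bash
python3 - <<'E'
from h import *
st()
E
```

```text
11.45 [0.5584 0.1223 0.1163] yaw -8.1 z [ 1.e-04 -1.e-04 -1.e+00] F [-0.44 -0.12  0.14] w 0.05106392324860293 q [ 0.5 31.1 82.1 -0.  66.8 98.6]
```

Free. Rising straight up, then moving aside to look.

>>> {"name": "step_arm", "arguments": {
  "steps": [0.6,0,0,-0.05,0,0,0,0.6,0,0,-0.12,0,0,0,0.6,0,0,-0.22,0,0,0,0.6,0,0,-0.35,0,0,0,0.6,0,0,-0.45,0,0,0,0.6,0,0.2,-0.5,0,0,0,0.6,0,0.4,-0.5,0,0,0,0.6,0,0.6,-0.5,0,0,0,0.6,0,0.8,-0.5,0,0,0,0.6,0,0.9,-0.5,0,0,0]
}}

```text
time_s: 12.45
position: [0.5227, -0.1255, 0.2665]
tool_rot: [[0.99, -0.141, 0.0], [-0.141, -0.99, -0.0], [0.0, 0.0, -1.0]]
ft_force: [1.4, -0.4, -0.5]
grip_width: 0.0511
```

```bash
python3 - <<'E'
from h import *
im,d=imaging.get_image("scene");cv2.imwrite("pics/s4.png",cv2.resize(im[180:300,200:360],(800,600),interpolation=3));np.save("s4.npy",d)
im,d=imaging.get_image("top");cv2.imwrite("pics/t4.png",cv2.resize(im[140:260,160:320],(800,600),interpolation=3));np.save("t4.npy",d)
st()
a=np.radians(-8.1);R=np.array([[np.cos(a),-np.sin(a)],[np.sin(a),np.cos(a)]])
for n,f in(("scene","s4.npy"),("top","t4.npy")):
    d=np.load(f);ys,xs=np.mgrid[0:400,0:640];ok=d>0
    P=cloud(n,d,ys[ok],xs[ok]);l=(P[:,:2]-[.5583,.1218])@R
    g=(abs(l[:,0])<.16)&(abs(l[:,1])<.012)&(P[:,2]>.09)&(P[:,2]<.17);l=l[g];z=P[g][:,2]
    print(n,"x range",l[:,0].min().round(4),l[:,0].max().round(4))
    for lo in np.arange(-.09,.15,.015):
        q=(l[:,0]>=lo)&(l[:,0]<lo+.015)
        if q.sum()>3: print((lo+.0075).round(4),q.sum(),"y",l[q][:,1].min().round(4),l[q][:,1].max().round(4),"z",np.percentile(z[q],[50,95]).round(4))
E
```

```text
12.55 [ 0.5225 -0.1288  0.266 ] yaw -8.46 z [-3.0e-04 -1.3e-03 -1.0e+00] F [ 0.86 -0.05 -0.53] w 0.051302872293574296 q [-26.4  19.9  74.3  -0.1  85.8  72. ]
scene x range -0.0761 0.1432
-0.0825 9 y -0.0049 0.0064 z [0.1071 0.1139]
-0.0675 52 y -0.0107 0.0118 z [0.1153 0.1194]
-0.0525 45 y -0.0107 0.0119 z [0.1169 0.1203]
-0.0375 40 y -0.0114 0.012 z [0.1167 0.1197]
-0.0225 43 y -0.0092 0.0119 z [0.1175 0.1203]
-0.0075 39 y -0.0101 0.011 z [0.1168 0.1203]
0.0075 45 y -0.0097 0.0117 z [0.1166 0.1197]
0.0225 38 y -0.0104 0.012 z [0.1169 0.1204]
0.0375 43 y -0.0116 0.0114 z [0.1162 0.1204]
0.0525 36 y -0.0117 0.0115 z [0.1172 0.1202]
0.0675 35 y -0.0109 0.0118 z [0.1162 0.1199]
0.0825 28 y -0.0078 0.0095 z [0.1136 0.1167]
0.0975 11 y -0.0072 0.0087 z [0.1084 0.1124]
0.1125 4 y -0.01 0.011 z [0.1093 0.1109]
0.1425 9 y -0.0095 0.0113 z [0.1089 0.1105]
top x range -0.0765 0.1431
-0.0825 9 y -0.0095 0.0075 z [0.1121 0.1164]
-0.0675 58 y -0.0118 0.0092 z [0.1164 0.1192]
-0.0525 60 y -0.0119 0.0119 z [0.1162 0.1191]
-0.0375 58 y -0.0119 0.0106 z [0.1162 0.1191]
-0.0225 59 y -0.0119 0.009 z [0.1162 0.1186]
-0.0075 56 y -0.0117 0.0098 z [0.1161 0.1187]
0.0075 57 y -0.0119 0.0098 z [0.1163 0.1193]
0.0225 58 y -0.0118 0.0098 z [0.1154 0.1193]
0.0375 61 y -0.012 0.0117 z [0.1167 0.1193]
0.0525 55 y -0.0118 0.0104 z [0.1164 0.1192]
0.0675 49 y -0.0117 0.01 z [0.1155 0.1191]
0.0825 40 y -0.0096 0.0079 z [0.1127 0.1156]
0.0975 19 y -0.0114 0.0065 z [0.1076 0.1112]
0.1125 7 y -0.012 0.0106 z [0.1078 0.1092]
0.1425 13 y -0.0117 0.0114 z [0.1074 0.1083]
```

View pics/s4.png

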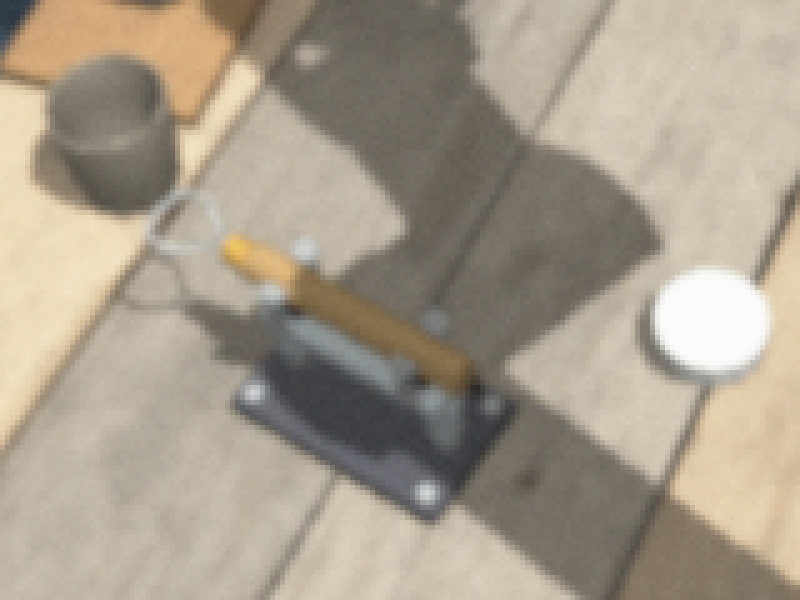

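View pics/t4.png

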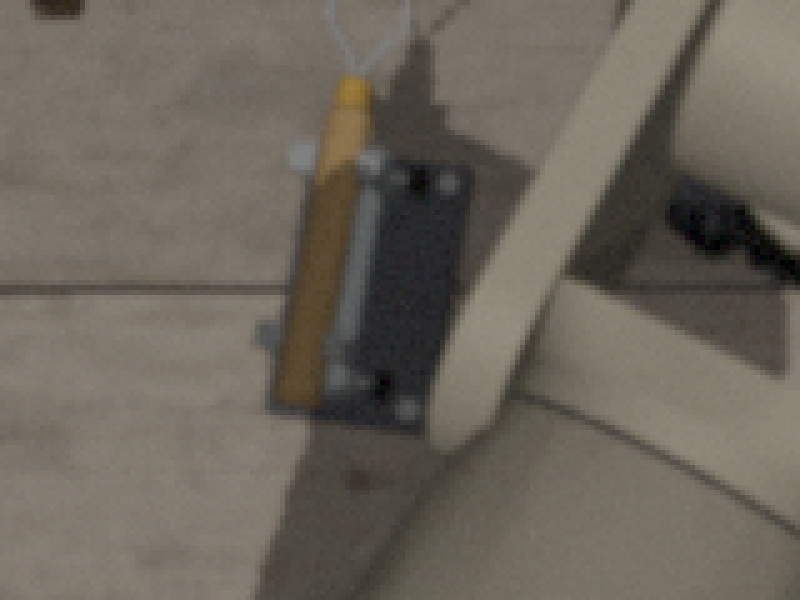

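The handle sits in both clips, at scene crop (240–470, 245–375). It is level: the top reads 0.119–0.120 m along its whole length. Its ends are at about ±75 mm, so it is centred, and its axis is about 28–29 mm above the beam. The arm is clear.

>>> {"name": "step_arm", "arguments": {
  "steps": [0.6,0,0,0,0,0,0,0.6,0,0,0,0,0,0,0.6,0,0,0,0,0,0]
}}

```text
time_s: 12.85
position: [0.5235, -0.1224, 0.2664]
tool_rot: [[0.99, -0.139, 0.0], [-0.139, -0.99, 0.0], [0.0, -0.0, -1.0]]
ft_force: [-0.3, -1.0, -0.2]
grip_width: 0.0516
```

```bash
python3 - <<'E'
from h import *
st();print(close_job())
E
```

```text
12.85 [ 0.5235 -0.1224  0.2664] yaw -7.99 z [ 2.e-04  0.e+00 -1.e+00] F [-0.33 -1.   -0.24] w 0.051637435724104994 q [-25.8  19.8  74.4   0.   85.8  72.2]
the job is handed in; nothing more can be done
None
```

The trimming tool is home in both clips, and I handed the job in at 12.85 s. I picked the tool with the 24 mm handle, 219 mm long as measured, and left the roughly 300 mm look-alike and the thin tool alone.

- **Pressing in:** The force readings peaked at about 12 N on the way down, then it snapped in. I stopped at about 11 N, when the handle no longer moved down.
- **Final position:** Both cameras show the handle level, its ends at about ±75 mm from the stand's centre, and its axis about 28–29 mm above the beam.
- **Clear of everything:** The gripper is open and the arm is well away from the stand. The wrist force is about 1 N, within the noise. I saw nothing else moved in the areas I looked at.

**Limits:** The two cameras disagreed by 1–2 mm sideways. I did not measure how far the spring fingers are bent. Force was only reported at the end of each short move, so brief peaks in between were not seen.

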